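# Shut the tool chest for the night

### The arm

A 6-joint arm with a two-finger parallel gripper is mounted at the origin on the work surface. World frame = base frame: x ahead of the robot, y to its left, z up, the work surface at z = 0. Lengths are in m, angles in rad, forces in N, time in s.
With the tool pointing down it reaches from about 0.275 to 0.75 m from the base axis. Payload 10.2 kg.
Tool frame: the origin (TCP) lies at the very end of the fingers, on their centre line; the grasp point (between the pads) lies 19 mm behind it; z points along the fingers, x is the direction in which the jaws open and shut, and the axes are right-handed (so a half turn about z gives the same grasp; the last joint's range is limited). The gripper opens to 88 mm and grips with 3 to 60 N. Pads are 18 mm wide; open, the fingers measure 123 mm over their backs; the gripper's body (75 mm by 187 mm) begins 45 mm behind the grasp point.
Start: joints at [-1.417, 0.313, 1.498, -0, 1.331, -0.223], TCP at [0.193, -0.488, 0.239] pointing down, gripper open.
Joint ranges: [-2.94, 2.94], [-0.97, 2.17], [0.19, 2.56], [-1.23, 4.37], [0.02, 3.11], [-2.88, 2.88]. Speed limits (rad/s): [2.39, 2.39, 3.01, 3.14, 3.14, 3.14].

### API

Orientations are given as [roll, pitch, yaw] about the fixed x, y, z axes, in that order (R = Rz(yaw) Ry(pitch) Rx(roll)).
In Python, from station import robot gives the robot as it stands.
- The arm moves only by the tool servo_tool, never from a script. Its argument "targets" is a list of rows, each a list of 5 numbers: the shift along the tool's x, y, z in cm, then the turn about the tool's z in rad, then the opening in per cent of the stroke, from 0 (shut) to 100 (fully open). In form: [[tx, ty, tz, spin, grip], ...]. A call has 1 to 10 rows; each row is the pose to reach, as a shift and turn from the pose commanded when the call began, along the tool's axes at that moment; what a row does not reach only later rows make up. A row lasts 1/10 s, in which the tool goes at most 50 mm and 8.59 degrees, less where a joint would pass 70% of its speed; a pose out of reach is approached as far as the arm can. A call with a gripper value outside its range is refused whole. The fingers move at their own pace and stop on an object; the grip force is fixed at half the most. Time passes only in rows, so rows that repeat a pose let the fingers close. It gives the time, the measured TCP pose, the force and the opening at its end, in the units of the state.
- robot.observe(): the state, without advancing time (a new reading comes with each control period).
- robot.capture(name): name is "side" or "top" or "wrist"; returns a dict with "img" (384x512x3 uint8, red, green, blue), "fx", "fy", "cx", "cy" (pixels), "view" (4x4, takes a point from world to camera coordinates); the wrist camera has in their place "tool_from_camera" (4x4, takes a point from camera to tool coordinates, whose origin is the TCP and whose axes are the tool frame's). Camera axes: x right, y up, looking along -z (the intrinsics and any distortion apply to the point x, -y, -z); pixel columns grow to the right and rows downward; lengths in m; the calibration is good to about 2 mm. A picture is of the moment at which its call begins: read the wrist's pose just before it. There is no depth.
- robot.job_done(): hands the job in, once; it reports no verdict.
The state is a dict: "clock": time; "q": joint angles; "joint_vel": joint speeds; "joint_torque": joint torques, N m; "eef_pos": TCP position; "orientation": TCP orientation; "ft_force": force on the tool from outside, world axes, zero at the start; "ft_torque": the same for the moment, N m; "finger_gap": finger opening in m.
Only numpy, scipy, OpenCV 4.12 (cv2) and the standard library are available. Lean on these libraries where they do the work, as an engineer would, in place of code of your own. Each camera call takes 0.05 s, during which the arm holds its last target.

### The job

Close up the blue tool chest on the workshop bench by pushing only: with the fingertips push both open drawers fully home first, then push the raised lid down until it is fully shut. Do it gently, without slamming anything or opening anything further; pick nothing up, and leave the other things on the bench and the contents of the drawers alone.

Things in the scene. Friction and masses are not known exactly. Their poses are not given: they have to be found in the camera images.
- chest: Blue sheet-metal tool chest that stands firmly fixed on the bench: 200 deep (its x), 300 wide (its y), open-topped tray above two drawers side by side, rim of the tray 94 mm above the bench. Origin: centre of its underside. Its x axis points from the drawer side (front) to the hinge side (back), y to the left as seen by someone facing its front, z up. The drawers slide out to its -x.
- drawer_left (a joint): How far the left drawer (chest's +y side) is out, in m: 0 fully home, grows as it comes out to the chest's -x. Stiff runner, about 2 N of friction plus 6 N per m/s; it stays where it is left.
- drawer_right (a joint): The same for the right drawer (chest's -y side).
- drawer_left_front (a point): Centre of the outer face of the left drawer's flat upright front, which is 144 wide and 56 high (8 to 64 mm above the bench) and 10 thick; the point is 36 mm above the bench and moves with the drawer. With the drawer home it lies 10 mm in front of the chest's face. The drawer's box behind the front is 136 wide, its sides up to 46 mm above the bench.
- drawer_right_front (a point): The same for the right drawer.
- lid (a joint): Angle of the lid in rad: 0 fully shut (level on the rim), grows as it opens upward. A friction hinge (0.5 N m, against a 0.4 kg lid) holds it at any angle. It swings about a horizontal line along the chest's y through point lid_hinge.
- lid_hinge (a point): Middle of the lid's hinge line: top of the chest's back edge, 94 mm above the bench, fixed to the chest.
- lid_edge (a point): Middle of the lid's free (front) edge on its outer (upper) face; moves with the lid. The lid is a flat plate 208 long from hinge line to free edge, 300 wide and 6 thick; shut, its outer face is 100 mm above the bench.
- collar: Steel ring 26 across, 18 high, lying in the left drawer behind its front. Origin: centre of its underside.
- pillbox: White plastic box 26 x 40 x 18 high, lying in the right drawer behind its front. Origin: centre of its underside.
- glue: White plastic glue bottle, 48 across, 120 high. Bystander. Origin (as for all bystanders): centre of its underside.
- spool: Grey spool, 64 across, 52 high. Bystander.
- mug: White mug, 76 across plus handle, 90 high. Bystander.
- multimeter: Black hand-held meter lying flat, 140 x 75 x 40 high. Bystander.
- tape: Roll of paper tape lying flat, 90 across, 22 high. Bystander.
- calipers: Steel calipers lying flat, 170 long, 12 high. Bystander.
- jar: Small clear jar with a black cap, 56 across, 65 high. Bystander.

How it is judged:
On the way, in this order (a step that is already met when the one before it is completed fails the run):
1. both drawers are fully home while the lid is still up (value of joint each of drawer_left, drawer_right below 0.004 m and value of joint lid above 0.4 rad), for 0.2 s.
2. the lid is pushed shut (value of joint each of drawer_left, drawer_right below 0.004 m and value of joint lid below 0.03 rad), for 0.2 s.
At the end, for the whole second after the job is handed in: Both drawers within 4 mm of fully home and the lid within 0.03 rad of level (all of step 2); the robot touches nothing.
It fails at once if a drawer or the lid is slammed (drawer faster than 0.5 m/s, lid faster than 3 rad/s) (velocity of joint any of drawer_left, drawer_right below -0.5 m/s or velocity of joint lid below -3 rad/s).
It fails at once if a drawer is pulled out beyond 130 mm or the lid raised beyond 1.35 rad (value of joint any of drawer_left, drawer_right above 0.13 m or value of joint lid above 1.35 rad).
It fails at once if something is lifted out of a drawer (more than 20 mm) (height (world z) of any of collar, pillbox above 0.035 m).
It fails at once if a bystander is lifted or moved by more than 20 mm or tipped over (distance of any of glue, spool, mug, multimeter, tape, calipers, jar from where it was at the start of the episode above 0.02 m or angle between any of glue, spool, mug, multimeter, tape, calipers, jar's own z axis and vertical above 0.5 rad).
It also fails if it takes over 64 s, if anything falls off the work surface, if the arm or the gripper's body presses on something with over 40 N, if the wrist force passes 120 N, or if a joint passes its speed limit or range.

## Working session

There is one attempt and no reset: what is moved stays moved. The work goes in short steps, Python scripts to look and compute and a tool call to move; the robot and the scene stay as the last step left them, time stands still between calls to the robot, and variables do not carry over. Pictures are saved under pics/ and viewed, and the job is handed in when it is done.

Besides the shell and the picture viewer there is one more tool, called by a JSON object that holds its "api" and its "payload". servo_tool: Moves the arm, as the interface text tells. Its arguments: {"type":"object","properties":{"targets":{"type":"array","items":{"type":"array","items":{"type":"number"}}}},"required":["targets"]}

```bash
mkdir -p pics; ls; cat > h.py <<'E'
import numpy as np, cv2
from station import robot
def cap(n,f):
    c=robot.capture(n); cv2.imwrite('pics/'+f+'.png',cv2.cvtColor(c['img'],cv2.COLOR_RGB2BGR)); return c
E
python3 - <<'E'
from h import *
import pickle
o=robot.observe();print(o)
for n in('side','top'):
    c=cap(n,n+'0'); pickle.dump(c,open(n+'.pkl','wb')); print({k:v for k,v in c.items() if k!='img'})
E
```

```text
pics
{'clock': 0.0, 'q': array([-1.41741225e+00,  3.13412360e-01,  1.49841958e+00,  4.46105726e-05,
        1.33101102e+00, -2.23366849e-01]), 'joint_vel': array([ 1.00979340e-03, -3.40044401e-05, -6.17275205e-04, -2.03704368e-04,
       -1.66387602e-04, -1.00659631e-03]), 'joint_torque': array([ 9.43527266e-04, -4.02195525e+01, -2.52276438e+01,  6.94296719e-02,
        3.51076608e-02, -8.69233577e-05]), 'eef_pos': array([ 0.19312522, -0.48792708,  0.23818692]), 'orientation': array([-3.14127345e+00,  1.20964739e-03, -1.19405583e+00]), 'ft_force': array([-0.4615914 ,  0.30892437,  0.52686986]), 'ft_torque': array([-0.02638972, -0.00826883, -0.00389688]), 'finger_gap': 0.08798573772777987}
{'fx': 377.39713655823545, 'fy': 377.39713655823545, 'cx': 255.87045303968503, 'cy': 190.6946990072695, 'view': array([[ 0.83209837,  0.55410108, -0.0241722 , -0.45489482],
       [-0.29948485,  0.4855675 ,  0.8212996 ,  0.09797197],
       [ 0.46682023, -0.67616285,  0.5699848 , -1.33470242],
       [ 0.        ,  0.        ,  0.        ,  1.        ]])}
{'fx': 422.3943196876498, 'fy': 422.3943196876498, 'cx': 261.2813063161871, 'cy': 194.61874040494314, 'view': array([[-0.0282921 , -0.99946356, -0.01649668,  0.00279499],
       [ 0.99632607, -0.02953015,  0.08038868, -0.5547685 ],
       [-0.08083271, -0.0141617 ,  0.99662707, -1.09465265],
       [ 0.        ,  0.        ,  0.        ,  1.        ]])}
```

View pics/side0.png

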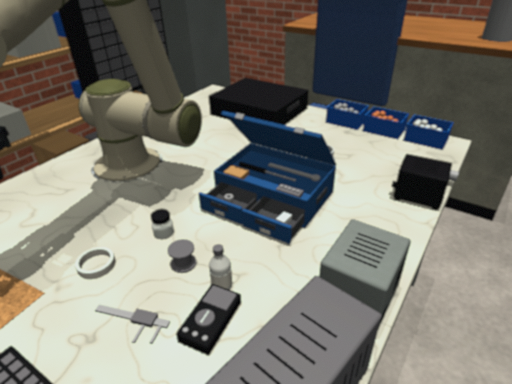

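View pics/top0.png

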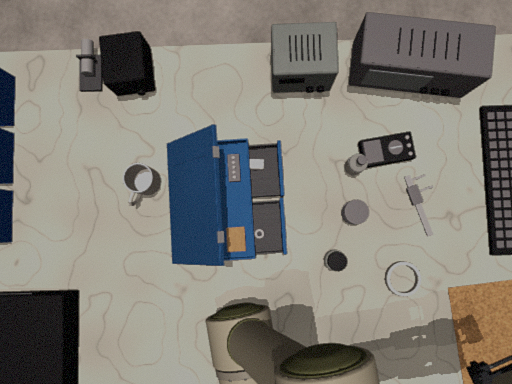

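```bash
python3 - <<'E'
import cv2
a=cv2.imread('pics/top0.png')[115:275,155:300];cv2.imwrite('pics/topc.png',cv2.resize(a,None,fx=3.7,fy=3.7,interpolation=cv2.INTER_CUBIC))
a=cv2.imread('pics/side0.png')[100:250,190:345];cv2.imwrite('pics/sidec.png',cv2.resize(a,None,fx=4,fy=4,interpolation=cv2.INTER_CUBIC))
E
```

```text
(no output)
```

View pics/topc.png

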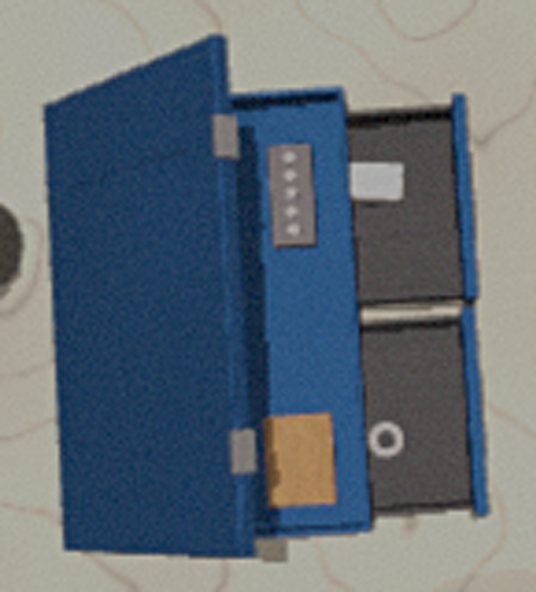

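View pics/sidec.png

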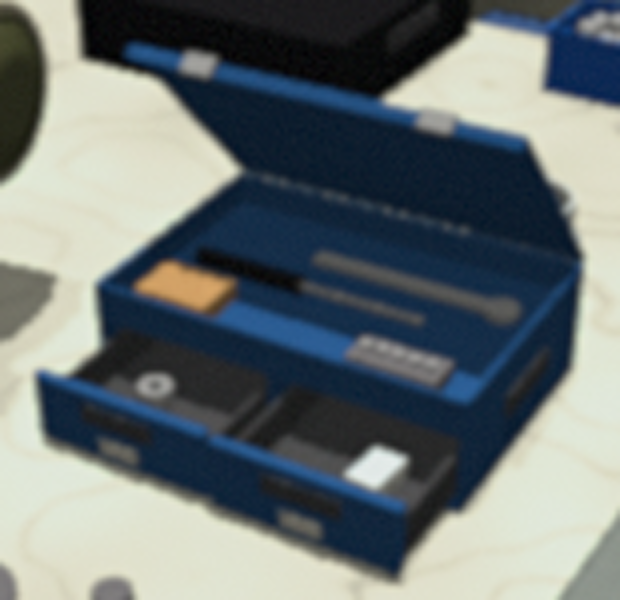

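```bash
cat > fit.py <<'E'
from h import *
import pickle
from scipy.optimize import least_squares
T=pickle.load(open('top.pkl','rb'));S=pickle.load(open('side.pkl','rb'))
def proj(c,P):
    p=c['view'][:3,:3]@P+c['view'][:3,3]; return np.array([c['fx']*p[0]/-p[2]+c['cx'], c['cy']+c['fy']*-p[1]/-p[2]])
def model(v,k,c):
    x,y,a,dl,dr,th=v
    t,p=k
    if t=='c': L=np.array(p)
    elif t=='dl': L=np.array([-.11-dl,p[0],p[1]])
    elif t=='dr': L=np.array([-.11-dr,p[0],p[1]])
    else: s,yy,tt=p; L=np.array([.1-s*np.cos(th)+tt*np.sin(th),yy,.094+s*np.sin(th)+tt*np.cos(th)])
    W=np.array([x+L[0]*np.cos(a)-L[1]*np.sin(a),y+L[0]*np.sin(a)+L[1]*np.cos(a),L[2]])
    return proj(c,W)
def t(u,v):return np.array([u,v])/3.7+[155,115]
def s(u,v):return np.array([u,v])/4+[190,100]
O=[(T,('c',(-.1,-.15,.094)),t(343,88)),(T,('c',(-.1,.15,.094)),t(370,530)),
(T,('dr',(-.147,.064)),t(467,95)),(T,('dr',(-.003,.064)),t(476,298)),(T,('dl',(.003,.064)),t(474,304)),(T,('dl',(.147,.064)),t(489,514)),
(T,('l',(.208,-.15,.006)),t(225,37)),(T,('l',(.208,.15,.006)),t(256,556)),(T,('l',(0,-.15,.006)),t(45,105)),(T,('l',(0,.15,.006)),t(65,548)),
(S,('c',(-.1,.15,.094)),s(100,285)),(S,('c',(-.1,-.15,.094)),s(470,405)),(S,('c',(.1,-.15,.094)),s(580,262)),
(S,('dl',(.147,.064)),s(38,375)),(S,('dr',(-.147,.064)),s(408,510)),(S,('dr',(-.147,.008)),s(395,578)),(S,('dl',(.147,.008)),s(45,440)),
(S,('l',(.208,.15,.006)),s(127,45)),(S,('l',(.208,-.15,.006)),s(527,138))]
f=lambda v:np.concatenate([model(v,k,c)-o for c,k,o in O])
if __name__=='__main__':
    r=least_squares(f,[.5,.05,1.6,.08,.08,1.0],loss='soft_l1');print(r.x.round(4));print(f(r.x).reshape(-1,2).round(1).tolist())
    x,y,a=r.x[:3]
    def top(u,v,z):
        c=T;d=np.array([(u-c['cx'])/c['fx'],-(v-c['cy'])/c['fy'],-1]);R=c['view'][:3,:3];o=-R.T@c['view'][:3,3];d=R.T@d;return (o+d*(z-o[2])/d[2]).round(3)
    for n,u,v,z in[('mug',147,180,.09),('spool',355,212,.052),('jar',336,260,.065),('tape',402,279,.02),('gluetop',366,157,.12),('gluebase',355,167,.06),('meter',386,150,.04)]:print(n,top(u,v,z))
E
python3 fit.py
```

```text
[0.5402 0.1089 1.6079 0.0678 0.0718 0.8285]
[[0.4, -1.6], [0.8, -0.4], [-0.7, -1.9], [0.8, -1.1], [-0.1, -0.3], [-0.2, -0.1], [-1.0, -1.6], [-1.2, -0.2], [-0.7, -0.9], [-0.3, 0.3], [-2.9, -0.7], [-1.6, -0.6], [0.3, 0.0], [-2.2, -1.2], [-2.2, -0.3], [0.5, -0.4], [-1.8, -1.6], [-0.9, 0.8], [-1.3, 0.8]]
mug [0.594 0.271 0.09 ]
spool [ 0.501 -0.252  0.052]
jar [ 0.381 -0.196  0.065]
tape [ 0.324 -0.372  0.02 ]
gluetop [ 0.63  -0.271  0.12 ]
gluebase [ 0.615 -0.256  0.06 ]
meter [ 0.66  -0.343  0.04 ]
```

```bash
cat >> h.py <<'E'
def to(p,yaw=None):
    o=robot.observe(); 
    from scipy.spatial.transform import Rotation as Ro
    R=Ro.from_euler('xyz',o['orientation']).as_matrix()
    d=R.T@(np.array(p)-o['eef_pos'])*100
    sp=0 if yaw is None else -(yaw-o['orientation'][2])
    print('shift',d.round(2),'spin',round(sp,3))
E
python3 - <<'E'
from h import *
c=robot.capture('wrist');print(c['tool_from_camera'].round(3))
to([.475,-.13,.2],.037)
E
```

```text
[[ 1.     0.     0.002  0.001]
 [ 0.    -0.967 -0.256 -0.065]
 [ 0.002  0.256 -0.967 -0.145]
 [ 0.     0.     0.     1.   ]]
shift [-22.92 -39.38   3.86] spin -1.231
```

{"api": "servo_tool", "payload": {"targets": [[-10,-18,2,0.7,0],[-23,-39.4,3.9,1.56,0],[-23,-39.4,3.9,1.56,0],[-23,-39.4,3.9,1.56,0],[-23,-39.4,3.9,1.56,0],[-23,-39.4,3.9,1.56,0],[-23,-39.4,3.9,1.56,0],[-23,-39.4,3.9,1.56,0],[-23,-39.4,3.9,1.56,0],[-23,-39.4,3.9,1.56,0]]}}

```text
clock: 1.15
eef_pos: [0.4656, -0.1417, 0.201]
orientation: [3.142, -0.0, -2.521]
ft_force: [0.5, -0.2, -0.2]
finger_gap: 0.01
```

{"api": "servo_tool", "payload": {"targets": [[0,0,0,0,0],[0,0,0,0,0],[0,0,0,0,0]]}}

```text
clock: 1.45
eef_pos: [0.4644, -0.144, 0.2012]
orientation: [3.142, -0.0, -2.516]
ft_force: [0.8, 0.2, 0.6]
finger_gap: 0.0005
```

```bash
python3 - <<'E'
from h import *
o=robot.observe();print(o['q'].round(3),o['eef_pos'].round(4),o['orientation'].round(3),o['clock'],o['ft_force'].round(2),o['finger_gap'])
to([.472,-.115,.045],-2.75)
cap('side','side1');cap('top','top1')
E
```

```text
[-0.542  0.262  1.668 -0.     1.212  1.974] [ 0.4644 -0.144   0.2012] [ 3.142 -0.    -2.516] 1.45 [0.84 0.18 0.6 ] 0.0005014537257071499
shift [-2.32  1.91 15.62] spin 0.234
```

View pics/side1.png

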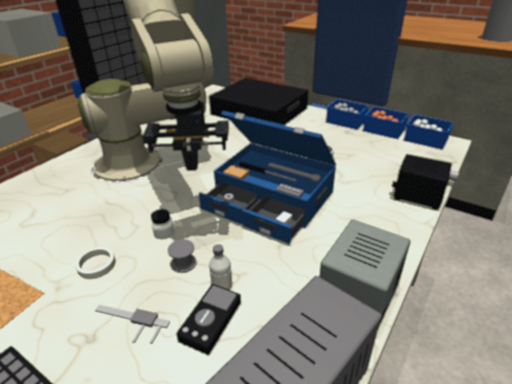

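View pics/top1.png

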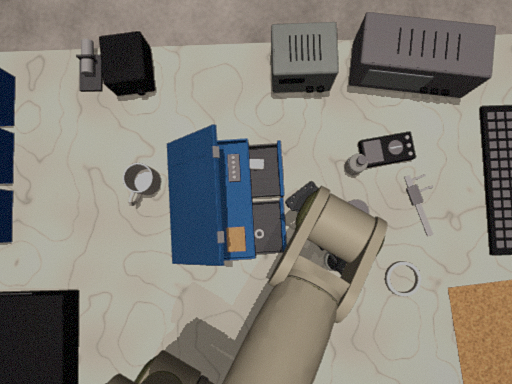

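{"api": "servo_tool", "payload": {"targets": [[-2.3,1.9,3,0.15,0],[-2.3,1.9,6,0.3,0],[-2.3,1.9,9,0.45,0],[-2.3,1.9,12,0.59,0],[-2.3,1.9,14,0.59,0],[-2.3,1.9,15.6,0.59,0],[-2.3,1.9,15.6,0.59,0],[-2.3,1.9,15.6,0.59,0]]}}

```text
clock: 2.35
eef_pos: [0.4724, -0.1151, 0.0457]
orientation: [-3.141, 0.0, -3.107]
ft_force: [0.3, -0.1, 0.6]
finger_gap: 0.0002
```

```bash
python3 - <<'E'
from h import *
o=robot.observe();print(o['q'].round(3),o['eef_pos'].round(4),o['orientation'].round(3),o['clock'],o['ft_force'].round(2),o['finger_gap'])
to([.472,-.085,.045],-3.105)
to([.472,-.015,.045],-3.105)
cap('side','side2')
im=cv2.imread('pics/side2.png')[90:260,130:345];cv2.imwrite('pics/side2c.png',cv2.resize(im,None,fx=3.5,fy=3.5))
E
```

```text
[-0.481  0.484  1.825 -0.     0.833  2.626] [ 0.4724 -0.1151  0.0457] [-3.141  0.    -3.107] 2.35 [ 0.28 -0.13  0.58] 0.00022847680494034552
shift [-0.07  3.01  0.07] spin -0.002
shift [-0.31 10.    0.07] spin -0.002
```

View pics/side2c.png

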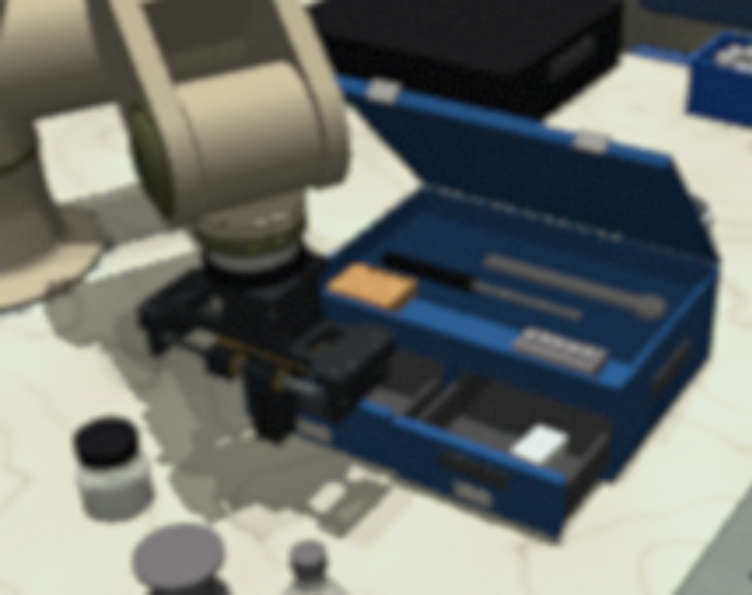

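{"api": "servo_tool", "payload": {"targets": [[0,1.0,0,0,0],[0,2,0,0,0],[-0.1,3,0,0,0],[-0.1,4,0,0,0],[-0.15,5,0,0,0],[-0.2,6,0,0,0],[-0.2,7,0,0,0],[-0.25,8,0,0,0],[-0.3,8.5,0,0,0],[-0.3,9,0,0,0]]}}

```text
clock: 3.4
eef_pos: [0.4721, -0.0238, 0.0451]
orientation: [3.141, -0.0, -3.106]
ft_force: [-1.6, -2.9, -0.5]
finger_gap: 0.0004
```

```bash
python3 - <<'E'
from h import *
o=robot.observe();print(o['q'].round(3),o['eef_pos'].round(4),o['clock'],o['ft_force'].round(2))
cap('side','side3');cap('top','top3')
im=cv2.imread('pics/side3.png')[90:260,130:345];cv2.imwrite('pics/side3c.png',cv2.resize(im,None,fx=3.5,fy=3.5))
E
```

```text
[-0.299  0.462  1.865 -0.     0.815  2.807] [ 0.4721 -0.0238  0.0451] 3.4 [-1.56 -2.86 -0.54]
```

View pics/side3c.png

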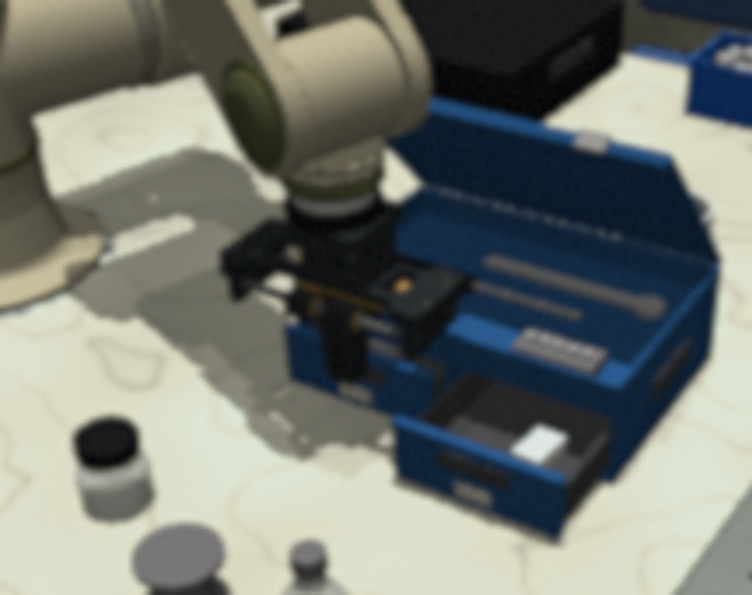

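View pics/top3.png

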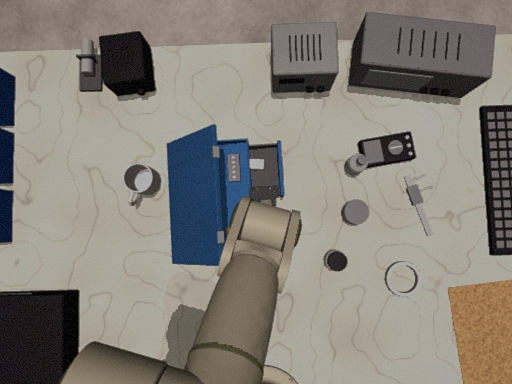

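{"api": "servo_tool", "payload": {"targets": [[0,0.2,0,0,0],[0,0.4,0,0,0],[0,0.6,0,0,0],[0,0.7,0,0,0]]}}

```text
clock: 3.9
eef_pos: [0.4721, -0.0174, 0.0453]
orientation: [-3.141, 0.001, -3.106]
ft_force: [0.7, -2.1, -0.2]
finger_gap: 0.0005
```

{"api": "servo_tool", "payload": {"targets": [[0,0.1,0,0,0],[0,0.2,0,0,0],[0,0.2,0,0,0]]}}

```text
clock: 4.2
eef_pos: [0.4719, -0.0152, 0.0452]
orientation: [3.142, 0.0, -3.106]
ft_force: [0.8, -1.0, 0.2]
finger_gap: 0.0004
```

{"api": "servo_tool", "payload": {"targets": [[0,0.1,0,0,0],[0,0.2,0,0,0],[0,0.2,0,0,0]]}}

```text
clock: 4.5
eef_pos: [0.4718, -0.0132, 0.0453]
orientation: [3.142, 0.0, -3.106]
ft_force: [0.9, -1.3, -0.2]
finger_gap: 0.0006
```

{"api": "servo_tool", "payload": {"targets": [[0,0.1,0,0,0],[0,0.2,0,0,0],[0,0.2,0,0,0]]}}

```text
clock: 4.8
eef_pos: [0.4717, -0.0117, 0.0453]
orientation: [-3.141, 0.0, -3.106]
ft_force: [0.4, -4.6, 0.0]
finger_gap: 0.0006
```

{"api": "servo_tool", "payload": {"targets": [[0,0.1,0,0,0],[0,0.2,0,0,0],[0,0.2,0,0,0]]}}

```text
clock: 5.1
eef_pos: [0.4718, -0.0115, 0.0453]
orientation: [-3.138, -0.0, -3.105]
ft_force: [-1.6, -19.7, -0.4]
finger_gap: 0.0005
```

{"api": "servo_tool", "payload": {"targets": [[0,-2,0,0,0],[0,-5,0,0,0],[0,-9,0,0,0],[0,-10.5,0,0,0],[-3,-10.5,0,0,0],[-7,-10.5,0,0,0],[-11,-10.5,0,0,0],[-14,-10.5,0,0,0],[-15,-10.5,0,0,0],[-15,-10.5,0,0,0]]}}

```text
clock: 6.1
eef_pos: [0.6257, -0.1078, 0.0445]
orientation: [3.141, -0.001, -3.105]
ft_force: [-0.4, -0.9, -0.1]
finger_gap: 0.0001
```

```bash
python3 - <<'E'
from h import *
o=robot.observe();print(o['q'].round(3),o['eef_pos'].round(4),o['clock'],o['ft_force'].round(2))
cap('side','side4');cap('top','top4')
im=cv2.imread('pics/side4.png')[90:260,130:345];cv2.imwrite('pics/side4c.png',cv2.resize(im,None,fx=3.5,fy=3.5))
E
```

```text
[-0.355  0.748  1.341  0.     1.054  2.75 ] [ 0.6257 -0.1078  0.0445] 6.1 [-0.36 -0.9  -0.13]
```

View pics/side4c.png

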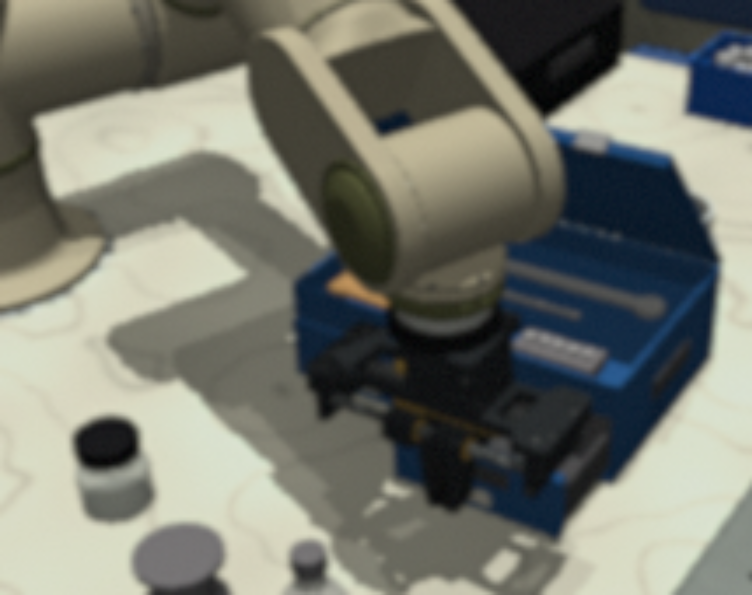

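View pics/top4.png

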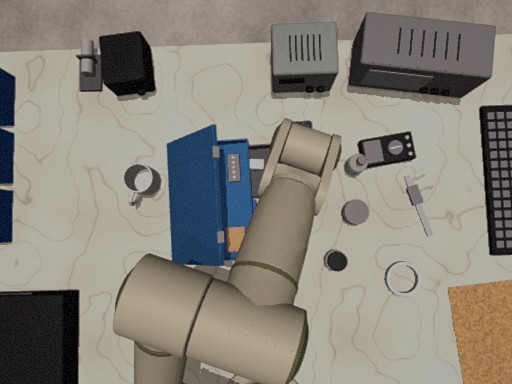

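{"api": "servo_tool", "payload": {"targets": [[0,1.0,0,0,0],[0,2,0,0,0],[0,3,0,0,0],[0,4,0,0,0],[0,5,0,0,0],[0,6,0,0,0],[0,7,0,0,0],[0,8,0,0,0],[0,8.7,0,0,0],[0,9.2,0,0,0]]}}

```text
clock: 7.2
eef_pos: [0.6219, -0.0183, 0.0453]
orientation: [3.138, 0.002, -3.102]
ft_force: [1.8, -2.9, -1.3]
finger_gap: 0.0005
```

{"api": "servo_tool", "payload": {"targets": [[0,0.2,0,0,0],[0,0.4,0,0,0],[0,0.6,0,0,0],[0,0.6,0,0,0]]}}

```text
clock: 7.6
eef_pos: [0.6209, -0.015, 0.0452]
orientation: [3.135, 0.002, -3.099]
ft_force: [1.3, -1.0, 0.1]
finger_gap: 0.0004
```

{"api": "servo_tool", "payload": {"targets": [[0,0.1,0,0,0],[0,0.2,0,0,0],[0,0.2,0,0,0]]}}

```text
clock: 7.9
eef_pos: [0.6206, -0.0135, 0.0452]
orientation: [3.134, 0.002, -3.098]
ft_force: [1.1, -1.6, -0.8]
finger_gap: 0.0006
```

```bash
python3 - <<'E'
from h import *
o=robot.observe();print(o['q'].round(3),o['joint_torque'].round(2),o['eef_pos'].round(4),o['clock'],o['ft_force'].round(2),o['ft_torque'].round(2))
cap('side','side5');cap('top','top5')
im=cv2.imread('pics/side5.png')[90:260,130:345];cv2.imwrite('pics/side5c.png',cv2.resize(im,None,fx=3.5,fy=3.5))
im=cv2.imread('pics/top5.png')[90:340,130:345];cv2.imwrite('pics/top5c.png',cv2.resize(im,None,fx=2.4,fy=2.4))
E
```

```text
[-0.213  0.719  1.394  0.009  1.029  2.88 ] [ 1.010e+00 -5.333e+01 -2.074e+01  2.100e-01  3.500e-01 -3.000e-02] [ 0.6206 -0.0135  0.0452] 7.9 [ 1.09 -1.6  -0.76] [-0.12 -0.25 -0.03]
```

View pics/side5c.png

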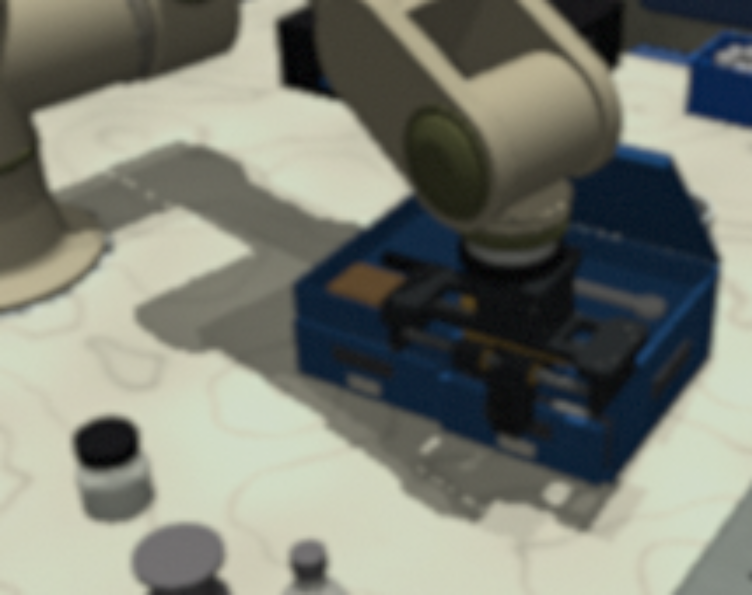

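View pics/top5c.png

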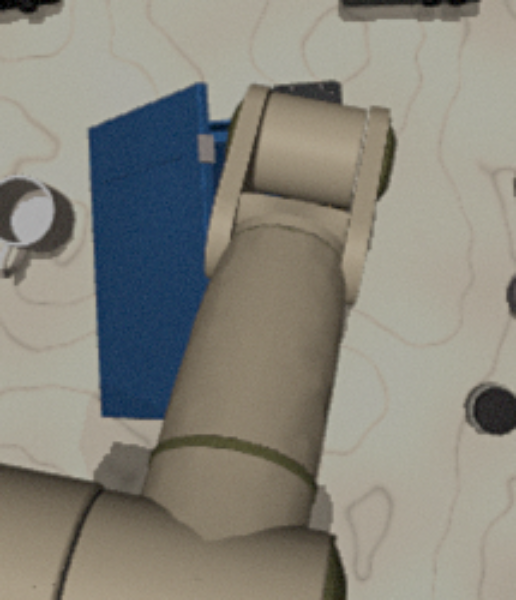

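{"api": "servo_tool", "payload": {"targets": [[0,-0.7,0,-0.05,0],[0,-1.5,0,-0.12,0],[0,-1.5,0,-0.25,0],[0,-1.5,0,-0.25,0]]}}

```text
clock: 8.4
eef_pos: [0.621, -0.0284, 0.0449]
orientation: [3.134, 0.003, -2.847]
ft_force: [0.4, 0.5, 0.2]
finger_gap: 0.0004
```

```bash
python3 - <<'E'
from h import *
o=robot.observe();print(o['q'].round(3),o['eef_pos'].round(4),o['orientation'].round(3),o['clock'],o['ft_force'].round(2))
to([.621,-.015,.045]);to([.621,0,.045])
E
```

```text
[-0.237  0.721  1.39   0.01   1.031  2.605] [ 0.621  -0.0284  0.0449] [ 3.134e+00  3.000e-03 -2.847e+00] 8.4 [0.44 0.48 0.22]
shift [-0.39  1.28 -0.  ] spin 0
shift [-0.83  2.71  0.01] spin 0
```

{"api": "servo_tool", "payload": {"targets": [[-0.15,0.5,0,0,0],[-0.3,1.0,0,0,0],[-0.4,1.3,0,0,0],[-0.46,1.5,0,0,0],[-0.46,1.5,0,0,0]]}}

```text
clock: 8.9
eef_pos: [0.6213, -0.0124, 0.0452]
orientation: [3.135, 0.004, -2.848]
ft_force: [0.3, -0.4, -0.2]
finger_gap: 0.0005
```

{"api": "servo_tool", "payload": {"targets": [[-0.03,0.1,0,0,0],[-0.06,0.2,0,0,0],[-0.06,0.2,0,0,0]]}}

```text
clock: 9.2
eef_pos: [0.6213, -0.0108, 0.0452]
orientation: [3.135, 0.004, -2.848]
ft_force: [0.4, -1.7, 0.2]
finger_gap: 0.0004
```

{"api": "servo_tool", "payload": {"targets": [[-0.03,0.1,0,0,0],[-0.06,0.2,0,0,0],[-0.06,0.2,0,0,0]]}}

```text
clock: 9.5
eef_pos: [0.6213, -0.0093, 0.0452]
orientation: [3.136, 0.003, -2.848]
ft_force: [-1.5, -6.3, -0.1]
finger_gap: 0.0004
```

{"api": "servo_tool", "payload": {"targets": [[-0.03,0.1,0,0,0],[-0.06,0.2,0,0,0],[-0.06,0.2,0,0,0]]}}

```text
clock: 9.8
eef_pos: [0.6213, -0.0089, 0.0453]
orientation: [3.138, 0.003, -2.849]
ft_force: [-1.6, -13.8, -1.1]
finger_gap: 0.0003
```

{"api": "servo_tool", "payload": {"targets": [[0.6,-2,0,0,0],[1.5,-5,0,0,0],[2.4,-8.1,0,0,0],[2.4,-8.1,-5,0,0],[2.4,-8.1,-10,0,0],[2.4,-8.1,-15,0,0],[2.4,-8.1,-20,0,0],[2.4,-8.1,-24,0,0],[2.4,-8.1,-27,0,0],[2.4,-8.1,-27,0,0]]}}

```text
clock: 10.8
eef_pos: [0.6223, -0.093, 0.3194]
orientation: [3.139, 0.011, -2.848]
ft_force: [0.2, -0.4, 0.1]
finger_gap: 0.0006
```

```bash
python3 - <<'E'
from h import *
o=robot.observe();print(o['q'].round(3),o['eef_pos'].round(4),o['orientation'].round(3),o['clock'],o['ft_force'].round(2))
to([.54,.098,.31]);to([.54,.098,.25])
cap('side','side6');cap('top','top6')
im=cv2.imread('pics/side6.png')[90:260,130:345];cv2.imwrite('pics/side6c.png',cv2.resize(im,None,fx=3.5,fy=3.5))
im=cv2.imread('pics/top6.png')[90:340,130:345];cv2.imwrite('pics/top6c.png',cv2.resize(im,None,fx=2.4,fy=2.4))
E
```

```text
[-0.338  0.517  0.995  0.008  1.622  2.51 ] [ 0.6223 -0.093   0.3194] [ 3.139  0.011 -2.848] 10.8 [ 0.22 -0.38  0.06]
shift [ 2.35 20.66  0.96] spin 0
shift [ 2.42 20.65  6.96] spin 0
```

View pics/side6c.png

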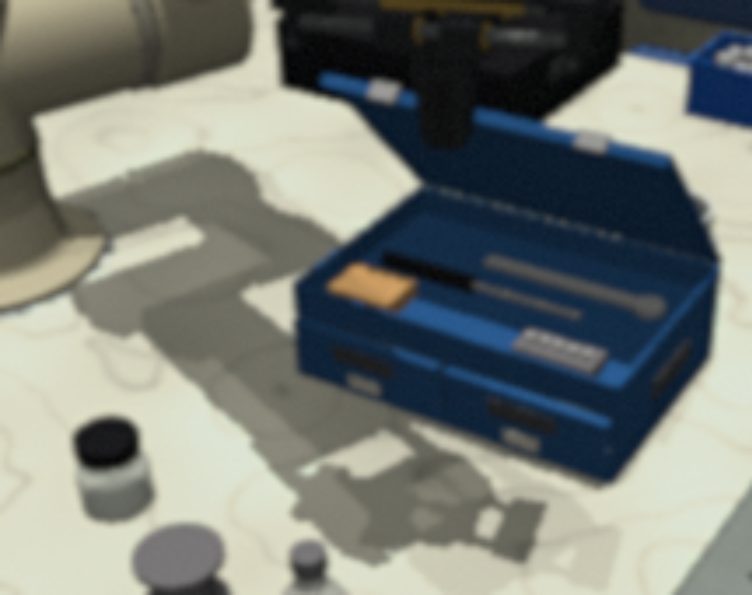

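View pics/top6c.png

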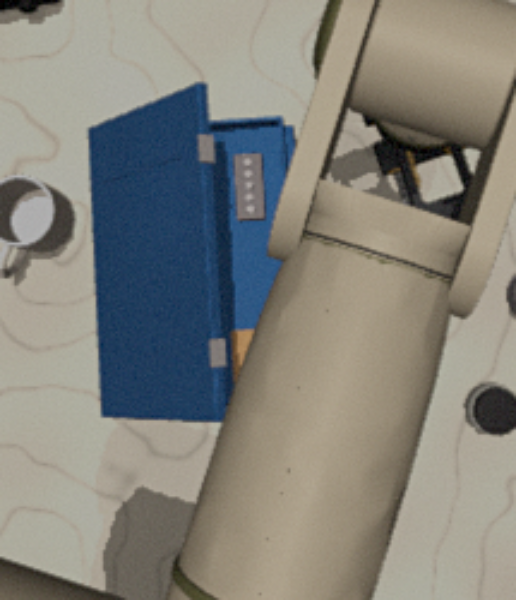

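{"api": "servo_tool", "payload": {"targets": [[0.5,3,-1,-0.1,0],[1,7,-1,-0.2,0],[1.5,12,-1,-0.2,0],[2,16,-1,-0.2,0],[2.3,19,-1,-0.2,0],[2.4,20.7,-1,-0.2,0],[2.4,20.7,-1,-0.2,0],[2.4,20.7,1,-0.2,0],[2.4,20.7,4,-0.2,0],[2.4,20.7,4,-0.2,0]]}}

```text
clock: 11.9
eef_pos: [0.5377, 0.0971, 0.2719]
orientation: [3.132, -0.002, -2.65]
ft_force: [0.1, -0.1, 0.4]
finger_gap: 0.0004
```

```bash
python3 - <<'E'
from h import *
o=robot.observe();print(o['q'].round(3),o['eef_pos'].round(4),o['orientation'].round(3),o['clock'],o['ft_force'].round(2))
for y,z in[(.097,.23),(.083,.21),(.066,.186),(.053,.165),(.045,.14),(.041,.12),(.039,.104),(.039,.098)]:to([.54,y,z])
cap('side','side7')
im=cv2.imread('pics/side7.png')[60:260,130:345];cv2.imwrite('pics/side7c.png',cv2.resize(im,None,fx=3,fy=3))
E
```

```text
[-0.039  0.342  1.371  0.008  1.435  2.609] [0.5377 0.0971 0.2719] [ 3.132e+00 -2.000e-03 -2.650e+00] 11.9 [ 0.05 -0.09  0.35]
shift [-0.2  -0.15  4.19] spin 0
shift [ 0.46 -1.41  6.18] spin 0
shift [ 1.25 -2.93  8.56] spin 0
shift [ 1.87 -4.1  10.65] spin 0
shift [ 2.24 -4.82 13.15] spin 0
shift [ 2.42 -5.2  15.14] spin 0
shift [ 2.52 -5.39 16.74] spin 0
shift [ 2.52 -5.39 17.34] spin 0
```

View pics/side7c.png

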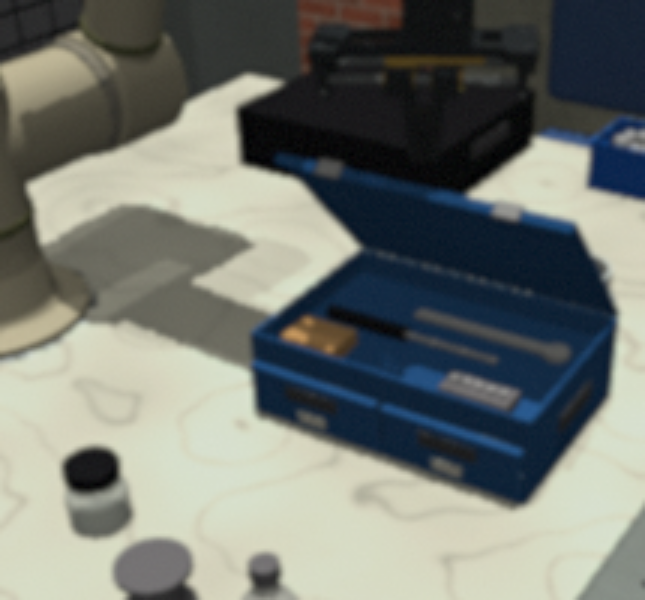

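{"api": "servo_tool", "payload": {"targets": [[-0.2,-0.1,1.2,0,0],[-0.2,-0.1,2.4,0,0],[-0.2,-0.15,3.3,0,0],[-0.2,-0.15,4.2,0,0],[0.1,-0.8,5.2,0,0],[0.46,-1.4,6.2,0,0],[0.8,-2.1,7.4,0,0],[1.25,-2.9,8.5,0,0],[1.25,-2.9,8.5,0,0]]}}

```text
clock: 12.85
eef_pos: [0.5407, 0.0663, 0.1888]
orientation: [3.134, 0.002, -2.65]
ft_force: [0.8, 0.5, 0.2]
finger_gap: 0.0002
```

```bash
python3 - <<'E'
from h import *
o=robot.observe();print(o['q'].round(3),o['eef_pos'].round(4),o['clock'],o['ft_force'].round(2))
for y,z in[(.053,.165),(.045,.14),(.041,.12),(.039,.104),(.039,.098)]:to([.54,y,z])
cap('side','side8')
im=cv2.imread('pics/side8.png')[60:260,130:345];cv2.imwrite('pics/side8c.png',cv2.resize(im,None,fx=3,fy=3))
E
```

```text
[-0.097  0.399  1.511  0.008  1.234  2.55 ] [0.5407 0.0663 0.1888] 12.85 [0.78 0.48 0.17]
shift [ 0.7  -1.16  2.37] spin 0
shift [ 1.08 -1.89  4.86] spin 0
shift [ 1.27 -2.25  6.86] spin 0
shift [ 1.37 -2.44  8.45] spin 0
shift [ 1.37 -2.45  9.05] spin 0
```

View pics/side8c.png

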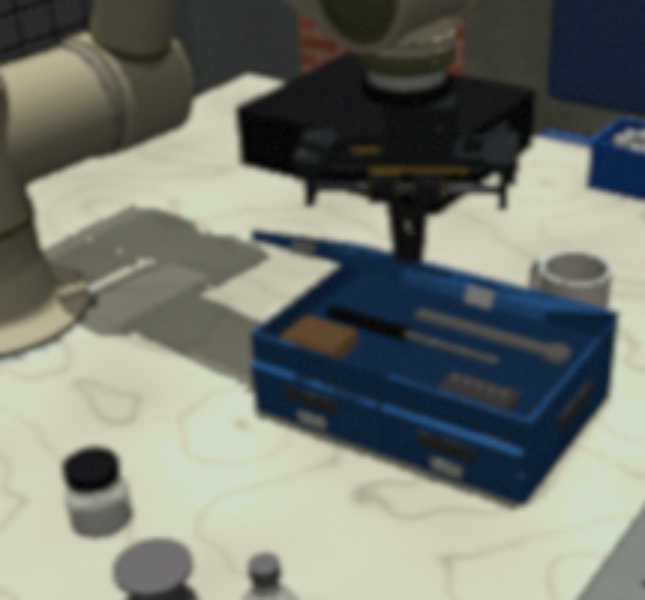

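The lid is partly down and moving as intended, with the fingertip at (408,260) on its outer face. Step 1's condition held, because the lid was still up after the drawers went home. I'll continue.

{"api": "servo_tool", "payload": {"targets": [[0.4,-0.6,1.2,0,0],[0.7,-1.1,2.4,0,0],[0.9,-1.5,3.6,0,0],[1.1,-1.9,4.8,0,0],[1.2,-2.1,5.8,0,0],[1.3,-2.25,6.8,0,0],[1.35,-2.4,7.6,0,0],[1.37,-2.45,8.2,0,0],[1.37,-2.45,8.6,0,0],[1.37,-2.45,8.6,0,0]]}}

```text
clock: 13.9
eef_pos: [0.541, 0.0403, 0.1041]
orientation: [3.135, 0.005, -2.648]
ft_force: [-1.1, 0.5, -0.2]
finger_gap: 0.0006
```

{"api": "servo_tool", "payload": {"targets": [[0,0,0.15,0,0],[0,0,0.3,0,0],[0,0,0.3,0,0]]}}

```text
clock: 14.2
eef_pos: [0.5411, 0.0402, 0.1015]
orientation: [3.136, 0.005, -2.648]
ft_force: [0.3, 0.2, 1.0]
finger_gap: 0.0004
```

{"api": "servo_tool", "payload": {"targets": [[0,0,0.1,0,0],[0,0,0.2,0,0],[0,0,0.2,0,0]]}}

```text
clock: 14.5
eef_pos: [0.5413, 0.0402, 0.1004]
orientation: [3.136, 0.006, -2.648]
ft_force: [-3.1, 0.4, 8.6]
finger_gap: 0.0006
```

{"api": "servo_tool", "payload": {"targets": [[0,0,0.05,0,0],[0,0,0.15,0,0],[0,0,0.15,0,0],[0,0,0.15,0,0]]}}

```text
clock: 14.9
eef_pos: [0.5413, 0.0402, 0.1003]
orientation: [3.137, 0.006, -2.648]
ft_force: [-9.4, 0.5, 21.2]
finger_gap: 0.0003
```

{"api": "servo_tool", "payload": {"targets": [[0,0,-1,0,0],[0,0,-4,0,0],[0,0,-8,0,0],[0,0,-12,0,0],[0,0,-16,0,0],[0,-4,-20,0,0],[0,-9,-22,0,0],[0,-14,-22,0,0],[0,-18,-22,0,0],[0,-18,-22,0,0]]}}

```text
clock: 15.9
eef_pos: [0.6271, -0.125, 0.3146]
orientation: [3.135, 0.003, -2.653]
ft_force: [0.5, 0.1, -0.2]
finger_gap: 0.0002
```

```bash
python3 - <<'E'
from h import *
o=robot.observe();print(o['q'].round(3),o['eef_pos'].round(4),o['clock'],o['ft_force'].round(2))
cap('side','side9');cap('top','top9')
im=cv2.imread('pics/side9.png')[60:260,130:345];cv2.imwrite('pics/side9c.png',cv2.resize(im,None,fx=3,fy=3))
E
```

```text
[-0.382  0.552  0.953  0.007  1.64   2.271] [ 0.6271 -0.125   0.3146] 15.9 [ 0.47  0.07 -0.21]
```

View pics/side9c.png

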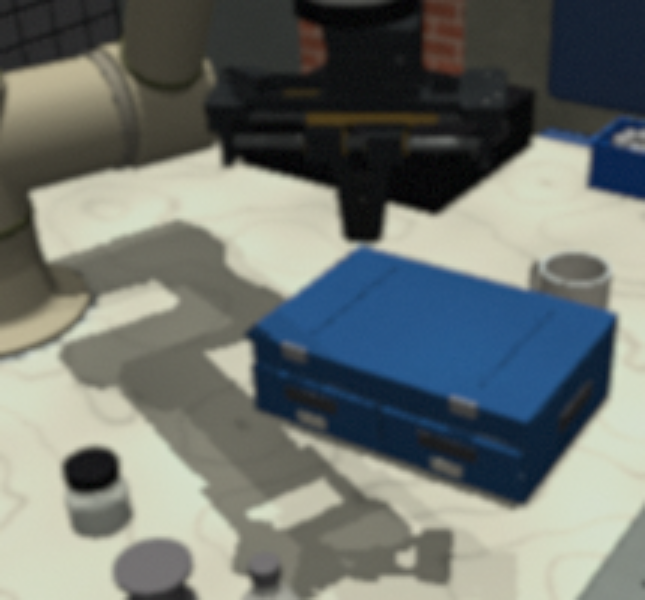

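View pics/top9.png

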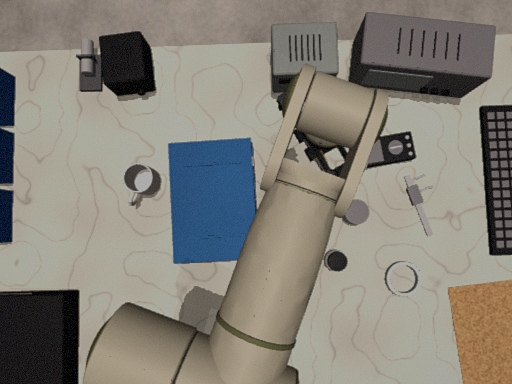

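```bash
python3 -c "
from station import robot
print(robot.job_done())"
```

```text
the job is handed in; nothing more can be done
None
```

The chest is closed: both drawers are pushed home and the lid is shut. I handed the job in at about 16 s; the system reports no verdict.

- **Drawers:** with the fingers closed I pushed the left drawer to a hard stop (about 20 N), then the right one (about 14 N). Both pushes were at roughly 0.1 m/s.
- **Lid:** I pushed its outer face down along its arc to a hard stop with the fingertip at z = 0.1003 m, against 0.100 m for fully shut. The force at the stop was about 21 N.
- **Problem on the way:** during the right drawer's push the last joint reached its range limit (reading 2.88 rad), which slightly tilted the tool. I backed off, turned the gripper and finished the push. I can't rule out that this counts against the joint-range rule.
- **Last checks:** the final side and top views show the lid level and both drawer fronts flush. The bystanders I could see looked unmoved; the arm partly hid the multimeter and glue in the top view. The arm was clear of everything, with the wrist force near zero. I judged the drawers home by the hard stops and the pictures only, since the joint values themselves can't be read.

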